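# Square a stack of carving blanks and clamp it

## Task

Push the stack of three wooden blanks back until all three sit flush against the jig's back fence, still stacked. Then clamp them: turn the red middle knob clockwise fully home to its stop first, and after that the two black outer knobs, in either order, fully home too. Leave the tools and other things around where they are.

Things in the scene. Friction and masses are not known exactly. Their poses are not given: they have to be found in the camera images.
- jig: fixed clamping jig, yellow wood: board from x = -120 to +100, y = -135 to +215, 24 thick; origin on the table under the board; x points to the back fence, y to the robot's left, z up (yaw up to 0.3 rad either way). The stack's bay is open at -x; back fence's face at x = +75 (34 high); side cheeks' inner faces at y = +-102 (22 high, from x = -45 to +75)
- beam (a point): middle of the top of the jig's metal bridge beam, at jig x = +40, y = 0, 58 mm above the board; beam 40 wide (x), 244 long (y), 16 thick, on two end legs; its underside is 42 mm above the board, 12 above the stack. Knobs stand on it at jig y = -85, 0, +85
- fence (a point): middle of the foot of the back fence's face, on the board's top (24 mm above the table); x points into the fence
- blank_0: bottom blank of the stack: loose wooden plate 120 (x) x 200 (y) x 10 mm, about 0.13 kg, sliding easily (a push of 3 to 5 N moves the stack); origin under its centre; axes as the jig's. When flush its origin is 15 mm in front of (+x) the jig's origin, i.e. 60 mm from the fence's face; starts 8 to 30 mm short of that. 2 mm play at each cheek
- blank_1: middle blank, same size, browner wood; starts 8 to 30 mm short of the fence by its own amount
- blank_2: top blank, same size, palest wood; starts 8 to 30 mm short of the fence by its own amount
- knob_middle (a joint): red middle knob joint, rad: 0 = loosened, grows clockwise seen from above, 2.0 = end stop, where the grip bar lies along the beam. Starts 0.7 to 1.4 rad short of the stop. Friction 0.12 N m, no spring, stays where left; does not rise or sink. It drives a rubber foot under the beam, 3 mm down per rad, that just presses on the stack at the stop.
- knob_middle_grip (a point): on the red middle knob's axis, 119 mm above the table (95 above the jig's board). Knob: round foot 38 dia, 8 high, on a 40 dia steel disc of the beam (disc's top 64, knob's top 102 above the board), with an upright grip bar 44 long, 14 thick, 30 high. Site x runs along the bar (white mark at its -x end), z up.
- knob_left (a joint): black left knob (at jig y = +85) joint, rad: 0 = loosened, grows clockwise seen from above, 2.0 = end stop, where the grip bar lies along the beam. Starts 0.7 to 1.4 rad short of the stop. Friction 0.12 N m, no spring, stays where left; does not rise or sink. It drives a rubber foot under the beam, 3 mm down per rad, that just presses on the stack at the stop.
- knob_left_grip (a point): on the black left knob's axis, 119 mm above the table (95 above the jig's board). Knob: round foot 38 dia, 8 high, on a 40 dia steel disc of the beam (disc's top 64, knob's top 102 above the board), with an upright grip bar 44 long, 14 thick, 30 high. Site x runs along the bar (white mark at its -x end), z up.
- knob_right (a joint): black right knob (at jig y = -85) joint, rad: 0 = loosened, grows clockwise seen from above, 2.0 = end stop, where the grip bar lies along the beam. Starts 0.7 to 1.4 rad short of the stop. Friction 0.12 N m, no spring, stays where left; does not rise or sink. It drives a rubber foot under the beam, 3 mm down per rad, that just presses on the stack at the stop.
- knob_right_grip (a point): on the black right knob's axis, 119 mm above the table (95 above the jig's board). Knob: round foot 38 dia, 8 high, on a 40 dia steel disc of the beam (disc's top 64, knob's top 102 above the board), with an upright grip bar 44 long, 14 thick, 30 high. Site x runs along the bar (white mark at its -x end), z up.
- gouge_long: bystander: carving gouge with ochre wooden handle 110 x 24 x 22 and a 65 long blade, lying on the jig's bare left wing; origin under the front of the handle, x along the blade
- wax_tin: bystander: round green tin with brass lid, 56 dia, 40 high, on the jig's left wing; origin under its centre
- gouge_short: bystander: carving gouge with dark handle 85 x 24 x 22 and a 65 long blade; origin under the front of the handle, x along the blade
- mallet: bystander: round wooden carver's mallet standing on its head, 94 dia, 220 high; origin under its centre
- brush: bystander: bench brush about 170 long lying flat
- carved_tile: bystander: carved wooden tile 120 x 150 x 18 with rings; origin under its centre
- sanding_block: bystander: cork block 100 x 60 x 40; origin under its centre
Mind the look-alikes: they are no part of the job. What is shaped like the blank_2 but blue is not meant.

How it is judged:
On the way, in this order (a step that is already met when the one before it is completed fails the run):
1. all three blanks flush against the back fence, still stacked (x of each of blank_0, blank_1, blank_2 in the frame of jig above 0.012 m and angle between the x axis of each of blank_0, blank_1, blank_2 and the x axis of jig, either way round below 0.035 rad and z of blank_0 in the frame of jig between 0.021 and 0.027 m and z of blank_1 in the frame of jig between 0.031 and 0.037 m and z of blank_2 in the frame of jig between 0.041 and 0.047 m), for 0.2 s.
2. middle knob at its stop while the outer knobs are still loose (all of step 1 and value of joint knob_middle above 1.9 rad and value of joint each of knob_left, knob_right below 1.6 rad), for 0.2 s.
3. both outer knobs at their stops (value of joint each of knob_left, knob_right above 1.9 rad), for 0.2 s.
At the end, for the whole second after the job is handed in: The three blanks lie still, stacked in their order on the jig's board, each within 3 mm of the back fence and square to it within 2 degrees, and all three knobs stand within 0.1 rad of their end stops (joint above 1.9) (all of step 1 and all of step 3 and value of joint knob_middle above 1.9 rad and linear speed of each of blank_0, blank_1, blank_2 below 0.02 m/s); the robot touches nothing.
It fails at once if a tool or other thing around the jig is moved more than 20 mm (distance of any of gouge_long, wax_tin, gouge_short, mallet, brush, carved_tile, sanding_block from where it was at the start of the episode above 0.02 m).
It also fails if it takes over 62 s, if anything falls off the work surface, if the arm or the gripper's body presses on something with over 40 N, if the wrist force passes 120 N, or if a joint passes its speed limit or range.

## Robot

A 7-joint arm with a two-finger parallel gripper is mounted at the origin on the work surface. World frame = base frame: x ahead of the robot, y to its left, z up, the work surface at z = 0. Lengths are in m, angles in rad, forces in N, time in s.
With the tool pointing down it reaches from about 0.425 to 0.8 m from the base axis. Payload 8.3 kg.
Tool frame: the origin (TCP) lies between the finger pads; the fingertips stand 8 mm ahead of it and the grasp point (between the pads) lies 11 mm behind it; z points along the fingers, y is the line along which they close (so a half turn about z gives the same grasp; the last joint's range is limited). The gripper opens to 85 mm and grips with 20 to 120 N. Pads are 22 mm wide; open, the fingers measure 114 mm over their backs; the gripper's body (76 mm by 85 mm) begins 54 mm behind the grasp point. The pads swing forward as they close: fully open they stand 13 mm farther back than shut.
Start: joints at [1.078, 0.383, 0.016, 1.37, -0.006, 1.388, -0.046], TCP at [0.26, -0.568, 0.239] pointing down, gripper open.
Joint ranges: [-2.95, 2.95], [-0.25, 2.06], [-1.52, 1.56], [0.18, 2.33], [-1.44, 4.58], [0.02, 2.06], [-3.01, 3.01]. Speed limits (rad/s): [2.39, 2.39, 3.01, 3.01, 3.14, 3.14, 3.14].

## Interface

Orientations are given as a 3x3 rotation matrix whose columns are the frame's x, y, z axes.
In Python, from station import * gives the robot as it stands. The module is installed in compiled form; this text tells all that it offers.
- The arm moves only by the tool servo_tool, never from a script. Its argument "increments" is a list of rows, each a list of 7 numbers: the turn, a rotation vector about the world's x, y, z in degrees, then the shift along the world's x, y, z in cm, then the closure, from -1 (fully open) to 1 (shut). A call has 1 to 20 rows; each row shifts and turns the commanded pose from where the row before left it; what a row does not reach is not made up. A row lasts 1/8 s, in which the tool goes at most 62.5 mm and 10.7 degrees, less where a joint would pass 70% of its speed; a pose out of reach is approached as far as the arm can. A call with a gripper value outside its range is refused whole. The fingers move at their own pace and stop on an object; "grip_force" is the grip in N (left out, the last holds). Time passes only in rows, so rows that do not move let the fingers close. It gives the time, the measured TCP pose, the force, the opening and the grip force at its end, in the units of the state.
- observe(): the state, without advancing time (a new reading comes with each control period).
- capture(name): name is "side" or "top" or "wrist"; returns (picture, depth): 420x560x3 uint8, blue, green, red; 420x560 float32, m along the optical axis (not along the pixel's ray), 0 where there is no reading.
- calibration(name): a dict with "fov_y" (degrees; the focal length in pixels is half the picture's height over the tangent of half this angle, whatever the lens; pixels are square), "cx", "cy" (the principal point, pixels), "world_from_camera" (4x4, takes a point from camera to world coordinates). Camera axes: x right, y up, looking along -z (the intrinsics and any distortion apply to the point x, -y, -z); pixel columns grow to the right and rows downward; lengths in m; the calibration is good to about 2 mm. A picture is of the moment at which its call begins: read the wrist's pose just before it. calibration takes no time and is no camera call; for the wrist camera it gives the pose at the moment of the call.
- job_done(): hands the job in; it is judged then, once.
Trained networks look in the newest picture that a camera, given by its name, has taken for a name from the list of things; names that differ only in an ending like _2 or _b are one class to them, and where a whole thing is asked for, a point or a joint stands for the part that bears it (a point fixed in the world has none). Each returns a list of dicts, best first, with "score" (0 to 1); they miss things now and then, are a little off and sometimes report something else, mostly with a low value. They report only what shows in the picture. A call takes as long as a camera call. They do not tell look-alikes from the thing itself.
- recognise(target, camera): "point" ([x, y, z] in m, in the coordinates of the camera as it stood for that picture, good to about 4 mm: the middle of the surface that is visible of it).
The state is a dict: "t": time; "joint_positions": joint angles; "qvel": joint speeds; "effort": joint torques, N m; "ee_pos": TCP position; "eef_rot": TCP orientation; "ft_force": force on the tool from outside, world axes, zero at the start; "ft_torque": the same for the moment, N m; "finger_gap": opening from 0.0 (shut) to 1.0 (fully open); "finger_force": force on a finger pad.
Only numpy, scipy, OpenCV 4.12 (cv2) and the standard library are available. Lean on these libraries where they do the work, as an engineer would, in place of code of your own. Each camera call takes 0.05 s, during which the arm holds its last target. There are 200 camera calls.

## Working session

There is one attempt and no reset: what is moved stays moved. The work goes in short steps, Python scripts to look and compute and a tool call to move; the robot and the scene stay as the last step left them, time stands still between calls to the robot, and variables do not carry over. Pictures are saved under pics/ and viewed, at most 10 in all, crops included, and the job is handed in when it is done.

Besides the shell and the picture viewer there is one more tool, called after "Request:" as name([rows], argument=value, ...), one row to a line, values as JSON. servo_tool: Moves the arm, as the interface text tells. Its arguments: {"type":"object","properties":{"increments":{"type":"array","items":{"type":"array","items":{"type":"number"}}},"grip_force":{"type":"number"}},"required":["increments"]}

```bash
mkdir -p pics
cat > h.py <<'E'
from station import *
import numpy as np, cv2
def world(cam,p):
    M=np.array(calibration(cam)["world_from_camera"]); return M[:3,:3]@np.array(p)+M[:3,3]
def cloud(cam,depth):
    c=calibration(cam); h,w=depth.shape; f=h/2/np.tan(np.radians(c["fov_y"])/2)
    v,u=np.mgrid[:h,:w]; M=np.array(c["world_from_camera"])
    P=np.stack([(u-c["cx"])/f*depth,-(v-c["cy"])/f*depth,-depth],-1)
    return P@M[:3,:3].T+M[:3,3]
E
python3 - <<'E'
from h import *
print(observe()["ee_pos"],observe()["eef_rot"],calibration("top"),calibration("side"))
for cam in ["top","side"]:
    im,d=capture(cam); cv2.imwrite(f"pics/{cam}1.png",im); np.save(f"{cam}.npy",d)
    for n in ["knob_middle","knob_left","knob_right","jig","blank_2","mallet","wax_tin"]:
        print(cam,n,[(round(r["score"],2),world(cam,r["point"]).round(3)) for r in recognise(n,cam)[:4]])
E
```

```text
[ 0.2602781  -0.56768457  0.23827023] [[ 9.09022897e-01  4.16745307e-01 -8.49506698e-04]
 [ 4.16746172e-01 -9.09021142e-01  1.78646835e-03]
 [-2.77172459e-05 -1.97796930e-03 -9.99998043e-01]] {'fov_y': 50.22856401033057, 'cx': 277.2815286218553, 'cy': 208.48055086899706, 'world_from_camera': array([[ 2.09981402e-02,  9.86243343e-01, -1.63960806e-01,
         2.27785424e-01],
       [-9.99776875e-01,  2.10906240e-02, -1.17691246e-03,
        -5.28297864e-03],
       [ 2.29731363e-03,  1.63948935e-01,  9.86466152e-01,
         1.52233762e+00],
       [ 0.00000000e+00,  0.00000000e+00,  0.00000000e+00,
         1.00000000e+00]])} {'fov_y': 50.79332771287272, 'cx': 278.253555023682, 'cy': 208.01731054209446, 'world_from_camera': array([[-0.72300291,  0.42556942, -0.54420351, -0.15329479],
       [-0.69076949, -0.45697601,  0.56036634,  0.63597399],
       [-0.01021317,  0.78106568,  0.62436536,  0.79809972],
       [ 0.        ,  0.        ,  0.        ,  1.        ]])}
top knob_middle [(0.59, array([ 0.553, -0.053,  0.122]))]
top knob_left [(0.63, array([0.571, 0.025, 0.118]))]
top knob
[... 184 characters left out ...]
  0.046]))]
top mallet []
top wax_tin [(0.61, array([0.594, 0.12 , 0.065]))]
side knob_middle [(0.65, array([ 0.554, -0.038,  0.105]))]
side knob_left [(0.77, array([0.567, 0.033, 0.103])), (0.62, array([ 0.547, -0.041,  0.103])), (0.44, array([0.508, 0.044, 0.022]))]
side knob_right [(0.56, array([ 0.534, -0.124,  0.108]))]
side jig []
side blank_2 [(0.95, array([ 0.246, -0.296,  0.005])), (0.76, array([ 0.503, -0.036,  0.056])), (0.6, array([ 0.458, -0.017,  0.039])), (0.48, array([ 0.454, -0.012,  0.031]))]
side mallet [(0.61, array([ 0.462, -0.425,  0.089]))]
side wax_tin [(0.89, array([0.586, 0.134, 0.062])), (0.45, array([0.567, 0.039, 0.109])), (0.36, array([ 0.458, -0.017,  0.038]))]
```

Run:
```python
import cv2
a=cv2.imread("pics/top1.png");cv2.imwrite("pics/top1c.png",cv2.resize(a[110:310,170:430],None,fx=3,fy=3,interpolation=cv2.INTER_CUBIC))
```

```text
(no output)
```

View pics/top1c.png

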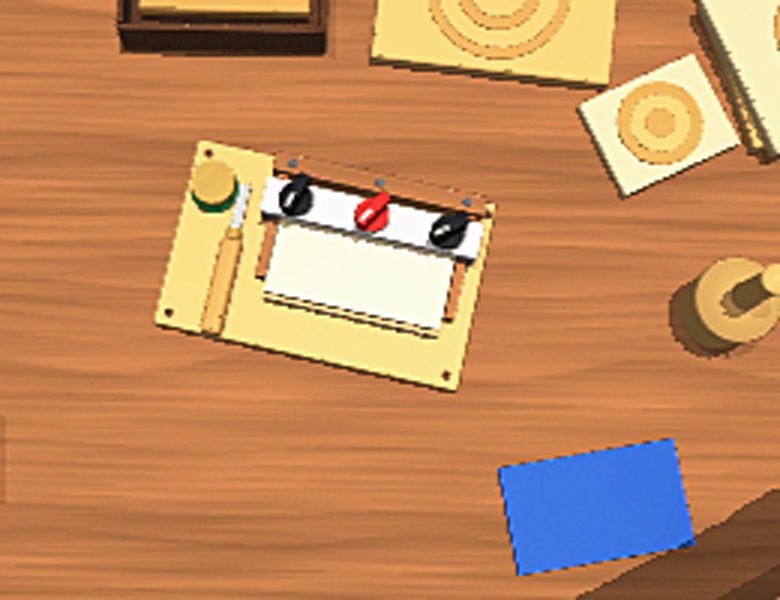

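View pics/side1.png

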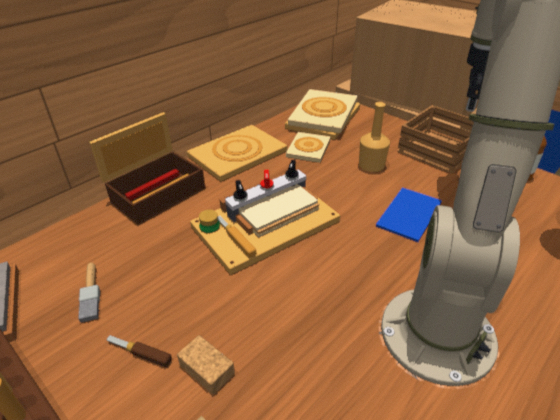

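The top crop shows the jig yawed about -0.23 rad. The red knob is at about (372,212), the black ones at (295,195) and (450,230), and the stack's front edge runs from (265,295) to (435,330). The mallet stands well to the right at (740,300), and the blue plate is a look-alike.

Request:
servo_tool([
  [0, 0, -2.7, 1.2, 3.9, 0.5, -1],
  [0, 0, -2.7, 1.2, 3.9, 0.5, -1],
  [0, 0, -2.7, 1.2, 3.9, 0.5, -1],
  [0, 0, -2.7, 1.2, 3.9, 0.5, -1],
  [0, 0, -2.7, 1.2, 3.9, 0.5, -1],
  [0, 0, -2.7, 1.2, 3.9, 0.5, -1],
  [0, 0, -2.7, 1.2, 3.9, 0.5, -1],
  [0, 0, -2.7, 1.2, 3.9, 0.5, -1],
  [0, 0, -2.7, 1.2, 3.9, 0.5, -1],
  [0, 0, -2.7, 1.2, 3.9, 0.5, -1],
  [0, 0, -2.7, 1.2, 3.9, 0.5, -1],
  [0, 0, -2.7, 1.2, 3.9, 0.5, -1],
  [0, 0, -2.7, 1.2, 3.9, 0.5, -1],
  [0, 0, -2.7, 1.2, 3.9, 0.5, -1],
  [0, 0, 0, 0, 0, 0, -1],
])

```text
t: 2.68
ee_pos: [0.4291, -0.0187, 0.31]
eef_rot: [[0.975, -0.222, 0.002], [-0.222, -0.975, 0.0], [0.002, -0.001, -1.0]]
ft_force: [0.0, -0.7, -0.3]
finger_gap: 0.999
finger_force: 0.0
```

Run:
```python
from h import *
o=observe();print(o["t"],o["ee_pos"].round(4) if hasattr(o["ee_pos"],'round') else o["ee_pos"],np.array(o["eef_rot"]).round(3).tolist(),np.round(o["joint_positions"],2))
c=calibration("wrist");print(c)
im,d=capture("wrist");cv2.imwrite("pics/w1.png",im);P=cloud("wrist",d);np.savez("w1.npz",P=P,d=d,im=im)
for n in ["knob_middle","knob_left","knob_right","blank_2"]:
    print(n,[(round(r["score"],2),world("wrist",r["point"]).round(3)) for r in recognise(n,"wrist")[:3]])
```

```text
2.675 [ 0.4291 -0.0187  0.31  ] [[0.975, -0.222, 0.002], [-0.222, -0.975, 0.0], [0.002, -0.001, -1.0]] [ 0.5  -0.05 -0.5   1.72 -0.03  1.47 -1.79]
{'fov_y': 71.14039823339529, 'cx': 281.4545659348234, 'cy': 209.05832635599538, 'world_from_camera': array([[-2.21269185e-01,  9.32178093e-01,  2.86502969e-01,
         5.02526656e-01],
       [-9.75212750e-01, -2.11564924e-01, -6.48102992e-02,
        -3.57360038e-02],
       [ 1.99237636e-04, -2.93741870e-01,  9.55884760e-01,
         4.43634791e-01],
       [ 0.00000000e+00,  0.00000000e+00,  0.00000000e+00,
         1.00000000e+00]])}
knob_middle [(0.84, array([ 0.559, -0.06 ,  0.125]))]
knob_left [(0.97, array([0.573, 0.022, 0.123])), (0.46, array([0.505, 0.099, 0.049])), (0.37, array([ 0.472, -0.413,  0.012]))]
knob_right [(0.93, array([ 0.542, -0.136,  0.118]))]
blank_2 [(0.78, array([ 0.501, -0.047,  0.056])), (0.68, array([ 0.254, -0.318,  0.008])), (0.62, array([ 0.458, -0.04 ,  0.042]))]
```

View pics/w1.png

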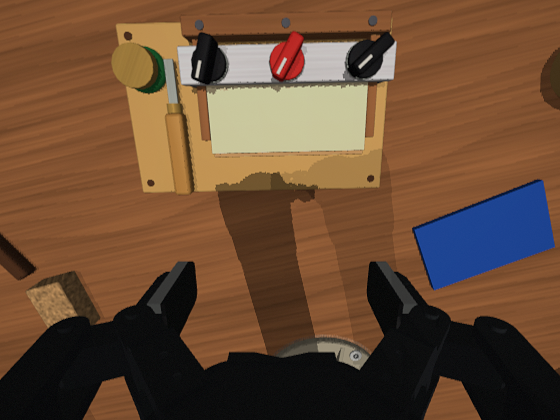

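The wrist view shows the beam at rows 38–85, the knob bars at (205,58), (289,55) and (372,55), and the stack from (210,85) to (368,155).

```bash
cat > fit.py <<'E'
from h import *
def rect(Q):
    (c,s,a)=cv2.minAreaRect((Q[:,:2]*1000).astype(np.float32)); 
    b=cv2.boxPoints((c,s,a)); e=max([b[1]-b[0],b[2]-b[1]],key=np.linalg.norm)
    return np.array(c).round(1),np.array(s).round(1),round(np.degrees(np.arctan2(e[1],e[0]))%180,2)
def comp(m,P,near):
    n,l,st,ce=cv2.connectedComponentsWithStats(m.astype(np.uint8))
    best=None
    for i in range(1,n):
        if st[i,4]<20: continue
        Q=P[l==i]; dd=np.linalg.norm(np.median(Q,0)[:2]-near)
        if best is None or dd<best[0]: best=(dd,Q)
    return best[1]
E
python3 - <<'E'
from fit import *
P=np.load("w1.npz")["P"];z=P[...,2]
ok=np.abs(P[...,0]-.52)<.2
for nm,lo,hi,near in [("blank2",.047,.061,(.5,-.045)),("board",.017,.031,(.43,-.02)),("kM",.113,.14,(.557,-.055)),("kL",.113,.14,(.573,.025)),("kR",.113,.14,(.54,-.135)),("beam",.072,.092,(.557,-.0))]:
    Q=comp((z>lo)&(z<hi)&ok,P,near);print(nm,len(Q),np.median(Q[:,2]).round(4),*rect(Q))
# profile along jig x through stack front
ax=np.radians(-11.5);x=np.array([np.cos(ax),np.sin(ax)]);y=np.array([-x[1],x[0]])
c=np.array([.557,-.055]);u=(P[...,:2]-c)@x;v=(P[...,:2]-c)@y
for v0 in (-.07,-.03,.03,.07):
    m=(abs(v-v0)<.004)&(u>-.14)&(u<-.06);o=np.argsort(u[m])
    print(v0,[(round(a*1000),round(b*1000)) for a,b in zip(u[m][o][::6],z[m][o][::6])])
E
```

```text
blank2 10672 0.0527 [499.9 -45.9] [202.5  83.1] 78.35
board 10515 0.0226 [518.   -7.8] [349.5 220.5] 78.28
kM 726 0.1243 [558.9 -56.5] [14.1 43.9] 137.17
kL 785 0.124 [576.2  26.8] [15. 44.] 151.01
kR 728 0.1244 [ 541.7 -139.4] [14.  43.8] 120.13
beam 583 0.0803 [581.   49.9] [26.4 40.6] 169.2
-0.07 [(-140, 23), (-138, 23), (-137, 23), (-136, 22), (-134, 24), (-131, 21), (-130, 23), (-128, 24), (-127, 22), (-125, 24), (-124, 23), (-123, 366), (-123, 374), (-123, 362), (-123, 369), (-123, 367), (-123, 363), (-123, 368), (-122, 365), (-122, 24), (-122, 369), (-122, 369), (-120, 23), (-118, 22), (-117, 22), (-115, 23), (-114, 22), (-113, 22), (-111, 22), (-110, 22), (-108, 22), (-105, 42), (-103, 42), (-102, 42), (-101, 42), (-98, 52), (-97, 53), (-96, 52), (-95, 52), (-93, 51), (-93, 53), (-92, 54), (-91, 54), (-89, 52), (-88, 53), (-87, 53), (-85, 54), (-84, 52), (-83, 52), (-82, 53), (-81, 53), (-79, 54), (-78, 52), (-77, 53), (-75, 53), (-74, 53), (-73, 53), (-72, 53), (-71, 53), (-69, 54), (-68, 52), (-67, 51), (-66, 52), (-64, 53), (-63, 52), (-62, 54), (-61, 53)]
-0.03 [(-140, 37
[... 21452 characters left out ...]
, 388), (-118, 387), (-118, 394), (-118, 382), (-118, 392), (-118, 389), (-118, 392), (-118, 365), (-118, 393), (-118, 388), (-118, 388), (-118, 22), (-118, 365), (-118, 365), (-117, 367), (-117, 367), (-117, 365), (-117, 365), (-117, 367), (-116, 22), (-115, 22), (-113, 23), (-112, 23), (-109, 21), (-108, 23), (-104, 43), (-103, 41), (-101, 43), (-99, 52), (-98, 52), (-97, 53), (-96, 52), (-95, 54), (-94, 53), (-92, 53), (-91, 54), (-90, 53), (-88, 53), (-87, 55), (-86, 53), (-85, 54), (-83, 53), (-82, 54), (-81, 54), (-79, 53), (-78, 52), (-77, 53), (-76, 52), (-74, 53), (-73, 53), (-72, 53), (-71, 53), (-70, 51), (-68, 53), (-67, 54), (-66, 52), (-65, 53), (-63, 53), (-62, 54), (-61, 52)]
```

Run:
```python
from h import *
D=np.load("w1.npz");P=D["P"];z=P[...,2]
m=(z>.2)&(z<.5); m[:255]=0;m[345:]=0
for a,b in((100,200),(365,440)):
    k=np.zeros_like(m);k[:,a:b]=1;k&=m
    Q=P[k];print(len(Q),np.percentile(Q[:,2],[0,1,5,20,50]).round(3));L=Q[Q[:,2]<Q[:,2].min()+.01]
    t=(L[:,:2]-[.4291,-.0187]);c=np.array([.975,-.222]);print("x",np.percentile(t@c,[0,100]).round(3),"y",np.percentile(t@[.222,.975],[0,100]).round(3))
```

```text
4875 [0.313 0.316 0.321 0.333 0.351]
x [-0.011  0.012] y [0.04  0.053]
4227 [0.313 0.316 0.321 0.331 0.348]
x [-0.012  0.012] y [-0.058 -0.045]
```

Request:
servo_tool([
  [0, 0, 1.1, 0.5, -1.2, -2.8, -1],
  [0, 0, 0, 0, 0, -4, -1],
  [0, 0, 0, 0, 0, -4, -1],
  [0, 0, 0, 0, 0, -4, -1],
  [0, 0, 0, 0, 0, -4, -1],
  [0, 0, 0, 0, 0, -4, -1],
  [0, 0, 0, 0, 0, -3, -1],
  [0, 0, 0, 0, 0, -1.5, -1],
  [0, 0, 0, 0, 0, -0.8, -1],
  [0, 0, 0, 0, 0, -0.3, -1],
  [0, 0, 0, 0, 0, 0, -1],
])

```text
t: 4.3
ee_pos: [0.434, -0.0343, 0.0259]
eef_rot: [[0.978, -0.209, 0.001], [-0.209, -0.978, -0.0], [0.001, -0.0, -1.0]]
ft_force: [-0.6, 0.6, 0.1]
finger_gap: 1.002
finger_force: 0.0
```

Request:
servo_tool([
  [0, 0, 0.3, 0, 0, -0.15, -1],
  [0, 0, 0, 0.29, -0.06, 0, -1],
  [0, 0, 0, 0.29, -0.06, 0, -1],
  [0, 0, 0, 0.29, -0.06, 0, -1],
  [0, 0, 0, 0.29, -0.06, 0, -1],
  [0, 0, 0, 0.29, -0.06, 0, -1],
  [0, 0, 0, 0.29, -0.06, 0, -1],
  [0, 0, 0, 0.29, -0.06, 0, -1],
  [0, 0, 0, 0.29, -0.06, 0, -1],
  [0, 0, 0, 0.2, -0.04, 0, -1],
  [0, 0, 0, 0, 0, 0, -1],
])

```text
t: 5.68
ee_pos: [0.4589, -0.0394, 0.0238]
eef_rot: [[0.979, -0.204, 0.0], [-0.204, -0.979, 0.0], [0.0, -0.0, -1.0]]
ft_force: [-0.3, 0.2, 0.1]
finger_gap: 1.002
finger_force: 0.4
```

Request:
servo_tool([
  [0, 0, 0, 0.2, -0.04, 0, -1],
  [0, 0, 0, 0.2, -0.04, 0, -1],
  [0, 0, 0, 0.1, -0.02, 0, -1],
])

```text
t: 6.05
ee_pos: [0.4637, -0.0403, 0.0238]
eef_rot: [[0.979, -0.204, -0.0], [-0.204, -0.979, 0.0], [-0.0, -0.0, -1.0]]
ft_force: [-2.9, 0.7, 1.9]
finger_gap: 0.996
finger_force: 1.9
```

Run:
```python
from h import *
o=observe();print(o["ee_pos"],o["ft_force"])
```

```text
[ 0.4637167  -0.04034087  0.02376791] [-2.90382457  0.71725645  1.94341243]
```

Request:
servo_tool([
  [0, 0, 0, 0.1, -0.02, 0, -1],
  [0, 0, 0, 0.1, -0.02, 0, -1],
])

```text
t: 6.3
ee_pos: [0.4646, -0.0405, 0.0236]
eef_rot: [[0.979, -0.204, -0.002], [-0.204, -0.979, 0.0], [-0.002, 0.0, -1.0]]
ft_force: [-9.2, 1.5, 6.4]
finger_gap: 1.0
finger_force: 5.0
```

Request:
servo_tool([
  [0, 0, 0, 0.1, -0.02, 0, -1],
])

```text
t: 6.42
ee_pos: [0.4646, -0.0405, 0.0233]
eef_rot: [[0.979, -0.203, -0.004], [-0.203, -0.979, 0.0], [-0.004, 0.001, -1.0]]
ft_force: [-12.7, 2.6, 8.8]
finger_gap: 1.0
finger_force: 6.8
```

Request:
servo_tool([
  [0, 0, 0, -0.8, 0.16, 0, -1],
  [0, 0, 0, -1.5, 0.3, 0, -1],
  [0, 0, 0, -1, 0.2, 2, -1],
  [0, 0, 0, 0, 0, 4, -1],
  [0, 0, 0, 0, 0, 5, -1],
  [0, 0, 0, 0, 0, 5, -1],
  [0, 0, 0, 0, 0, 5, -1],
  [0, 0, 0, 0, 0, 4, -1],
  [0, 0, 0, 0, 0, 0, -1],
])

```text
t: 7.55
ee_pos: [0.435, -0.0342, 0.277]
eef_rot: [[0.979, -0.204, 0.007], [-0.204, -0.979, -0.002], [0.007, 0.0, -1.0]]
ft_force: [-0.4, 1.2, 0.4]
finger_gap: 0.999
finger_force: 0.0
```

Run:
```python
from fit import *
o=observe();print(o["t"],np.round(o["ee_pos"],4),np.round(o["joint_positions"],2))
im,d=capture("wrist");P=cloud("wrist",d);z=P[...,2]
cv2.imwrite("pics/w2c.png",cv2.resize(im[10:200,110:410],None,fx=2.5,fy=2.5,interpolation=cv2.INTER_CUBIC))
ok=np.abs(P[...,0]-.52)<.2
for nm,lo,hi,near in [("blank2",.047,.061,(.5,-.045)),("kM",.113,.14,(.557,-.055)),("kL",.113,.14,(.573,.025)),("kR",.113,.14,(.54,-.135))]:
    Q=comp((z>lo)&(z<hi)&ok,P,near);print(nm,len(Q),np.median(Q[:,2]).round(4),*rect(Q))
ax=np.radians(-11.7);x=np.array([np.cos(ax),np.sin(ax)]);y=np.array([-x[1],x[0]])
c=np.array([.5588,-.057]);u=(P[...,:2]-c)@x;v=(P[...,:2]-c)@y
for v0 in (-.07,-.03,.03,.07):
    m=(abs(v-v0)<.004)&(u>-.105)&(u<-.07)&(z<.06);o=np.argsort(u[m])
    print(v0,[(round(a*1000),round(b*1000)) for a,b in zip(u[m][o][::8],z[m][o][::8])])
```

```text
7.55 [ 0.435  -0.0342  0.277 ] [ 0.52 -0.03 -0.5   1.77 -0.01  1.39 -1.75]
blank2 10045 0.0507 [507.2 -44.1] [199.8  66.2] 78.64
kM 872 0.1221 [558.1 -53.9] [14.1 43.8] 137.21
kL 958 0.122 [575.2  28.8] [14.6 44. ] 151.16
kR 876 0.1223 [ 541.  -136.8] [14.1 44.1] 120.12
-0.07 [(-104, 20), (-103, 20), (-101, 21), (-100, 23), (-97, 20), (-96, 21), (-94, 21), (-92, 21), (-91, 21), (-86, 50), (-84, 51), (-83, 50), (-82, 51), (-81, 51), (-80, 52), (-77, 50), (-76, 50), (-75, 51), (-74, 51), (-73, 52), (-70, 51)]
-0.03 [(-105, 23), (-103, 20), (-101, 21), (-100, 21), (-97, 21), (-96, 21), (-95, 22), (-92, 21), (-91, 21), (-89, 23), (-84, 50), (-83, 51), (-82, 52), (-80, 50), (-78, 51), (-77, 51), (-75, 51), (-74, 51), (-73, 51), (-71, 52), (-70, 52)]
0.03 [(-104, 20), (-103, 21), (-101, 22), (-99, 20), (-97, 21), (-96, 22), (-93, 21), (-92, 21), (-91, 22), (-86, 50), (-84, 51), (-83, 52), (-81, 51), (-80, 51), (-78, 51), (-77, 52), (-76, 51), (-75, 52), (-73, 51), (-72, 50), (-70, 51)]
0.07 [(-105, 22), (-103, 21), (-101, 21), (-100, 22), (-98, 19), (-96, 21), (-95, 21), (-93, 21), (-92, 22), (-90, 21), (-85, 51), (-84, 51), (-83, 52), (-82, 52), (-80, 49), (-78, 50), (-77, 51), (-76, 51), (-74, 50), (-73, 50), (-72, 50), (-70, 51)]
```

View pics/w2c.png

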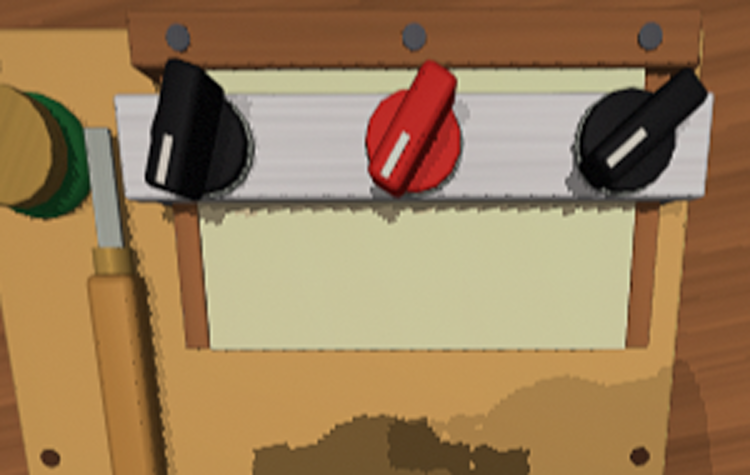

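The wrist crop shows the top blank flush under the fence, with its front edge at row 348 and nothing sticking out in front of it. I'll check the bottom blank's front from the side camera.

Run:
```python
from h import *
im,d=capture("side");cv2.imwrite("pics/s2c.png",cv2.resize(im[150:270,180:350],None,fx=4.5,fy=4.5,interpolation=cv2.INTER_CUBIC))
```

```text
(no output)
```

View pics/s2c.png

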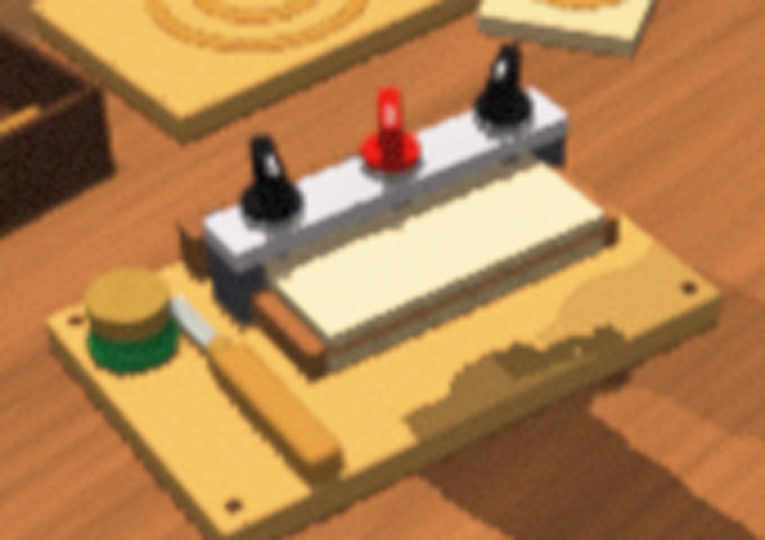

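The side crop shows an even three-layer front face with no recess, so the stack is flush. Next is the red knob.

Request:
servo_tool([
  [0, 0, 10.6, 0.88, -0.15, -0.3, 0],
  [0, 0, 10.6, 0.88, -0.15, -0.3, 0],
  [0, 0, 10.6, 0.88, -0.15, -0.3, 0],
  [0, 0, 10.6, 0.88, -0.15, -0.3, 0],
  [0, 0, 10.6, 0.88, -0.15, -0.3, 0],
  [0, 0, 10.6, 0.88, -0.15, -0.3, 0],
  [0, 0, 10.6, 0.88, -0.15, -0.3, 0],
  [0, 0, 10.6, 0.88, -0.15, -0.3, 0],
  [0, 0, 10.6, 0.88, -0.15, -0.3, 0],
  [0, 0, 10.6, 0.88, -0.15, -0.3, 0],
  [0, 0, 10.6, 0.88, -0.15, -0.3, 0],
  [0, 0, 10.6, 0.88, -0.15, -0.3, 0],
  [0, 0, 10.6, 0.88, -0.15, -0.3, 0],
  [0, 0, 10.6, 0.88, -0.15, -0.3, 0],
  [0, 0, 0.6, 0, 0, 0, 0],
  [0, 0, 0, 0, 0, 0, 0],
])

```text
t: 9.65
ee_pos: [0.5561, -0.0551, 0.231]
eef_rot: [[-0.732, 0.682, -0.002], [0.682, 0.732, 0.0], [0.001, -0.001, -1.0]]
ft_force: [-1.1, 0.3, -0.6]
finger_gap: 0.505
finger_force: 0.0
```

Run:
```python
from fit import *
o=observe();print(o["t"],np.round(o["ee_pos"],4),np.round(o["joint_positions"],2))
im,d=capture("wrist");P=cloud("wrist",d);z=P[...,2];cv2.imwrite("pics/w3.png",im)
for nm,near in [("kM",(.557,-.055)),("kL",(.573,.025)),("kR",(.54,-.135))]:
    Q=comp((z>.113)&(z<.14),P,near);print(nm,len(Q),np.median(Q[:,2]).round(4),*rect(Q))
```

```text
9.65 [ 0.5561 -0.0551  0.231 ] [ 0.58  0.32 -0.68  1.54  0.2   1.35  0.71]
kM 811 0.1252 [560.3 -53.8] [13.9 43.4] 137.04
kL 1050 0.1249 [577.3  29. ] [14.4 43.9] 151.52
kR 696 0.1252 [ 543.3 -136.8] [14.2 43.5] 120.4
```

Request:
servo_tool([
  [0, 0, 0, 0.32, 0.04, -3, 0],
  [0, 0, 0, 0, 0, -4, 0],
  [0, 0, 0, 0, 0, -3, 0],
  [0, 0, 0, 0, 0, -1.5, 0],
  [0, 0, 0, 0, 0, -0.6, 0],
  [0, 0, 0, 0, 0, -0.2, 0],
  [0, 0, 0, 0, 0, 0, 0.8],
  [0, 0, 0, 0, 0, 0, 0.8],
  [0, 0, 0, 0, 0, 0, 0.8],
], grip_force=45)

```text
t: 10.82
ee_pos: [0.561, -0.0546, 0.1099]
eef_rot: [[-0.734, 0.679, 0.002], [0.679, 0.734, 0.0], [-0.002, 0.001, -1.0]]
ft_force: [1.4, 1.1, 5.4]
finger_gap: 0.147
finger_force: 47.3
```

Request:
servo_tool([
  [0, 0, -7.3, 0, 0, 0, 0.8],
  [0, 0, -7.3, 0, 0, 0, 0.8],
  [0, 0, -7.3, 0, 0, 0, 0.8],
  [0, 0, -7.3, 0, 0, 0, 0.8],
  [0, 0, -7.3, 0, 0, 0, 0.8],
  [0, 0, -7.3, 0, 0, 0, 0.8],
  [0, 0, -7.3, 0, 0, 0, 0.8],
  [0, 0, -7.3, 0, 0, 0, 0.8],
  [0, 0, 0, 0, 0, 0, 0.8],
])

```text
t: 11.95
ee_pos: [0.5598, -0.0549, 0.1098]
eef_rot: [[0.196, 0.981, -0.0], [0.981, -0.196, -0.001], [-0.001, -0.0, -1.0]]
ft_force: [-4.7, -0.3, 10.4]
finger_gap: 0.155
finger_force: 48.2
```

Run:
```python
from h import *
o=observe();R=np.array(o["eef_rot"]);print(np.degrees(np.arctan2(R[1,0],R[0,0])),o["ft_torque"],np.round(o["joint_positions"],2))
```

```text
78.72572474471299 [ 0.0866599   1.16806296 -0.0574488 ] [ 0.41  0.39 -0.46  1.7   0.19  1.1  -0.3 ]
```

Request:
servo_tool([
  [0, 0, -2, 0, 0, 0, 0.8],
  [0, 0, -1, 0, 0, 0, 0.8],
  [0, 0, 0, 0, 0, 0, 0.8],
])

```text
t: 12.32
ee_pos: [0.5598, -0.0548, 0.1099]
eef_rot: [[0.243, 0.97, -0.0], [0.97, -0.243, -0.001], [-0.001, 0.0, -1.0]]
ft_force: [-5.7, -0.3, 9.7]
finger_gap: 0.154
finger_force: 58.5
```

Run:
```python
from h import *
o=observe();R=np.array(o["eef_rot"]);print(np.degrees(np.arctan2(R[1,0],R[0,0])),o["ft_torque"])
```

```text
75.95972888128678 [-0.06380622  1.13863226  1.38164952]
```

Request:
servo_tool([
  [0, 0, 0, 0, 0, 0, 0],
  [0, 0, 0, 0, 0, 0, 0],
  [0, 0, 0, 0, 0, 2, 0],
  [0, 0, 0, 0, 0, 4, 0],
  [0, 0, 9.45, 0.215, 1.04, 0, 0],
  [0, 0, 9.45, 0.215, 1.04, 0, 0],
  [0, 0, 9.45, 0.215, 1.04, 0, 0],
  [0, 0, 9.45, 0.215, 1.04, 0, 0],
  [0, 0, 9.45, 0.215, 1.04, 0, 0],
  [0, 0, 9.45, 0.215, 1.04, 0, 0],
  [0, 0, 9.45, 0.215, 1.04, 0, 0],
  [0, 0, 9.45, 0.215, 1.04, 0, 0],
  [0, 0, 0, 0, 0, 0, 0],
])

```text
t: 13.95
ee_pos: [0.5772, 0.0292, 0.1685]
eef_rot: [[-0.878, 0.478, -0.001], [0.478, 0.878, 0.001], [0.001, 0.001, -1.0]]
ft_force: [0.1, 0.5, 0.1]
finger_gap: 0.502
finger_force: 0.0
```

Run:
```python
from fit import *
o=observe();R=np.array(o["eef_rot"]);print(o["t"],np.round(o["ee_pos"],4),np.degrees(np.arctan2(R[1,0],R[0,0])))
im,d=capture("wrist");P=cloud("wrist",d);z=P[...,2];cv2.imwrite("pics/w4.png",im)
for nm,near in [("kM",(.557,-.055)),("kL",(.573,.025))]:
    Q=comp((z>.113)&(z<.14),P,near);print(nm,len(Q),np.median(Q[:,2]).round(4),*rect(Q))
```

```text
13.95 [0.5772 0.0292 0.1685] 151.4466261530895
kM 1500 0.1246 [559.9 -54.2] [44.1 14.1] 78.22
kL 1363 0.1248 [576.9  28.9] [13.9 43.3] 151.14
```

Middle knob reads 78.2°, which is its stop. Gripping the left knob and turning it 73°.

Request:
servo_tool([
  [0, 0, 0, 0, 0, -3, 0],
  [0, 0, 0, 0, 0, -2, 0],
  [0, 0, 0, 0, 0, -0.8, 0],
  [0, 0, 0, 0, 0, -0.1, 0],
  [0, 0, 0, 0, 0, 0, 0.8],
  [0, 0, 0, 0, 0, 0, 0.8],
  [0, 0, 0, 0, 0, 0, 0.8],
  [0, 0, -7.4, 0, 0, 0, 0.8],
  [0, 0, -7.4, 0, 0, 0, 0.8],
  [0, 0, -7.4, 0, 0, 0, 0.8],
  [0, 0, -7.4, 0, 0, 0, 0.8],
  [0, 0, -7.4, 0, 0, 0, 0.8],
  [0, 0, -7.4, 0, 0, 0, 0.8],
  [0, 0, -7.4, 0, 0, 0, 0.8],
  [0, 0, -7.4, 0, 0, 0, 0.8],
  [0, 0, -7.4, 0, 0, 0, 0.8],
  [0, 0, -7, 0, 0, 0, 0.8],
  [0, 0, -2, 0, 0, 0, 0.8],
  [0, 0, 0, 0, 0, 0, 0.8],
])

```text
t: 16.38
ee_pos: [0.5769, 0.0285, 0.1109]
eef_rot: [[0.243, 0.97, -0.0], [0.97, -0.243, -0.001], [-0.001, 0.0, -1.0]]
ft_force: [-5.2, -1.2, 8.8]
finger_gap: 0.153
finger_force: 59.2
```

Run:
```python
from h import *
o=observe();R=np.array(o["eef_rot"]);print(np.degrees(np.arctan2(R[1,0],R[0,0])),o["ft_torque"])
```

```text
75.95790729760819 [-0.15384624  1.1459479   1.45542148]
```

Request:
servo_tool([
  [0, 0, 0, 0, 0, 0, 0],
  [0, 0, 0, 0, 0, 0, 0],
  [0, 0, 0, 0, 0, 2, 0],
  [0, 0, 0, 0, 0, 4, 0],
  [0, 0, 7.4, -0.575, -2.77, 0, 0],
  [0, 0, 7.4, -0.575, -2.77, 0, 0],
  [0, 0, 7.4, -0.575, -2.77, 0, 0],
  [0, 0, 7.4, -0.575, -2.77, 0, 0],
  [0, 0, 7.4, -0.575, -2.77, 0, 0],
  [0, 0, 7.4, -0.575, -2.77, 0, 0],
  [0, 0, 0, 0, 0, 0, 0],
])

```text
t: 17.75
ee_pos: [0.542, -0.1411, 0.1694]
eef_rot: [[-0.5, 0.866, -0.001], [0.866, 0.5, -0.001], [-0.0, -0.001, -1.0]]
ft_force: [0.1, -0.1, -0.5]
finger_gap: 0.497
finger_force: 0.0
```

Run:
```python
from fit import *
o=observe();R=np.array(o["eef_rot"]);print(o["t"],np.round(o["ee_pos"],4),np.degrees(np.arctan2(R[1,0],R[0,0])))
im,d=capture("wrist");P=cloud("wrist",d);z=P[...,2];cv2.imwrite("pics/w5.png",im)
for nm,near in [("kM",(.557,-.055)),("kR",(.54,-.135))]:
    Q=comp((z>.113)&(z<.14),P,near);print(nm,len(Q),np.median(Q[:,2]).round(4),*rect(Q))
```

```text
17.75 [ 0.542  -0.1411  0.1694] 119.97640473724407
kM 2027 0.1248 [560.5 -51.8] [44.3 14.7] 78.47
kR 1362 0.1249 [ 543.5 -134.7] [13.6 43.6] 119.98
```

Request:
servo_tool([
  [0, 0, 0, 0, 0, -3, 0],
])

```text
t: 17.92
ee_pos: [0.5448, -0.1369, 0.1417]
eef_rot: [[-0.503, 0.865, 0.005], [0.865, 0.503, -0.001], [-0.003, 0.004, -1.0]]
ft_force: [0.6, 0.5, -0.2]
finger_gap: 0.499
finger_force: 0.0
```

Settled onto the axis; continuing.

Request:
servo_tool([
  [0, 0, 0, 0, 0, -2, 0],
  [0, 0, 0, 0, 0, -0.9, 0],
  [0, 0, 0, 0, 0, -0.1, 0],
  [0, 0, 0, 0, 0, 0, 0.8],
  [0, 0, 0, 0, 0, 0, 0.8],
  [0, 0, 0, 0, 0, 0, 0.8],
  [0, 0, -7, 0, 0, 0, 0.8],
  [0, 0, -7, 0, 0, 0, 0.8],
  [0, 0, -7, 0, 0, 0, 0.8],
  [0, 0, -7, 0, 0, 0, 0.8],
  [0, 0, -7, 0, 0, 0, 0.8],
  [0, 0, -7, 0, 0, 0, 0.8],
  [0, 0, -2.4, 0, 0, 0, 0.8],
  [0, 0, 0, 0, 0, 0, 0.8],
])

```text
t: 19.68
ee_pos: [0.5428, -0.1379, 0.1108]
eef_rot: [[0.243, 0.97, 0.0], [0.97, -0.243, -0.001], [-0.001, 0.001, -1.0]]
ft_force: [-3.6, -0.8, 7.6]
finger_gap: 0.153
finger_force: 57.2
```

Run:
```python
from h import *
o=observe();R=np.array(o["eef_rot"]);print(np.degrees(np.arctan2(R[1,0],R[0,0])),o["ft_torque"])
```

```text
75.93522475295299 [0.02654865 0.85872012 1.37935183]
```

Stop reached. Releasing, rising, and taking a last look.

Request:
servo_tool([
  [0, 0, 0, 0, 0, 0, 0],
  [0, 0, 0, 0, 0, 0, 0],
  [0, 0, 0, 0, 0, 2, 0],
  [0, 0, 0, 0, 0, 4, 0],
  [0, 0, 0, 0.2, 1.3, 4, 0],
  [0, 0, 0, 0.2, 1.4, 4, 0],
  [0, 0, 0, 0.2, 1.4, 4, 0],
  [0, 0, 0, 0.2, 1.3, 2, 0],
  [0, 0, 0, 0.2, 1.3, 0, 0],
  [0, 0, 0, 0.2, 1.3, 0, 0],
  [0, 0, 0, 0, 0, 0, 0],
  [0, 0, 0, 0, 0, 0, 0],
])

```text
t: 21.18
ee_pos: [0.5544, -0.0585, 0.3088]
eef_rot: [[0.245, 0.969, -0.002], [0.969, -0.245, -0.0], [-0.0, -0.002, -1.0]]
ft_force: [0.2, -0.1, 0.3]
finger_gap: 0.501
finger_force: 0.0
```

Run:
```python
from fit import *
im,d=capture("wrist");P=cloud("wrist",d);z=P[...,2];cv2.imwrite("pics/w6.png",im)
for nm,near in [("kM",(.557,-.055)),("kL",(.573,.025)),("kR",(.54,-.135))]:
    Q=comp((z>.113)&(z<.14),P,near);print(nm,len(Q),*rect(Q))
im,d=capture("top");cv2.imwrite("pics/top2.png",im)
im,d=capture("side");cv2.imwrite("pics/s3c.png",cv2.resize(im[150:270,180:350],None,fx=4.5,fy=4.5,interpolation=cv2.INTER_CUBIC))
```

```text
kM 500 [560.3 -54.7] [44.3 14. ] 78.39
kL 609 [577.2  28.3] [43.6 13.9] 78.48
kR 418 [ 543.4 -137.6] [43.8 13.9] 78.47
```

View pics/s3c.png

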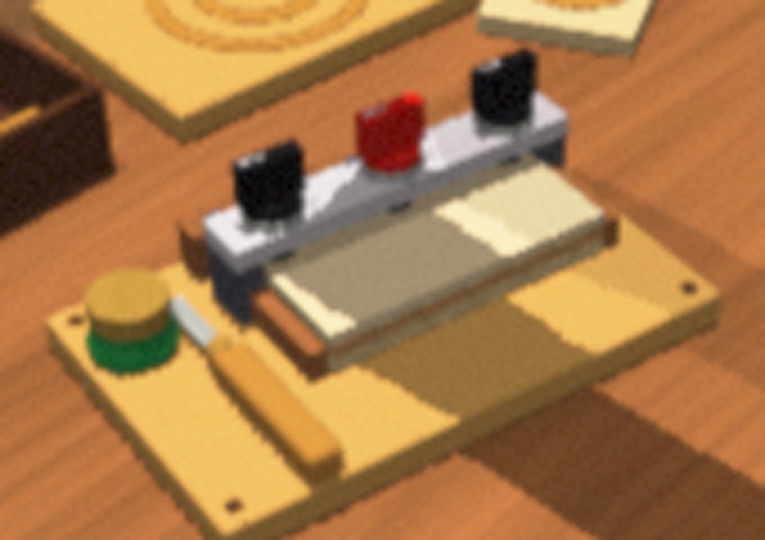

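All three knob bars lie along the beam, the stack is unchanged and flush, and the tin and gouge haven't moved.

```bash
python3 -c "
from station import *
print(job_done())"
```

```text
the job is handed in; nothing more can be done
None
```

I pushed the stack flush against the back fence, turned the red middle knob to its stop, then the left and right black knobs to theirs. The job is handed in at about 21 s on the robot's clock; the hand-in call returned no verdict.

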